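# Stay the drying cabinet's door ajar

### The job

Prop the bench drying cabinet's self-closing blue door ajar to air it: take the steel stay by its black knob, draw the door open with it, and drop the stay's green-banded middle hole fully down over the brass peg on the cabinet's top, then let go. Be gentle: feel for the peg without pressing the stay hard on it, keep hold of the stay until it is fully down, and leave the things standing on the bench where they are.

Things in the scene. Friction and masses are not known exactly. Their poses are not given: they have to be found in the camera images.
- cabinet: white bench drying cabinet, fixed, 240 deep (its x), 260 wide (its y), 200 high; origin at the centre of its underside; its front with the blue-framed clear door faces its own -x; its flat top is 200 above the bench and carries the peg
- door (a joint): opening angle t of the blue door (rad), 0 shut, at most 1.0, opening to the cabinet's -x about a vertical hinge line at x -132, y +120 mm in the cabinet's frame. A spring (0.3 to 0.45 Nm: 2 to 3 N at the stay) shuts it slowly, damped. On its top edge stands the stay's pivot: x = -132 - 170 sin t, y = 120 - 170 cos t mm in the cabinet's frame. With the green hole on the peg t is 0.29 to 0.46
- stay_pivot (a joint): swing of the stay in plan relative to the door (rad), free to turn; 0 when square to the door, pointing back over the cabinet's top, positive anticlockwise from above; the stay's heading in the cabinet's frame is this minus the door angle. It starts swung aside from the peg, lying level
- stay (a joint): lift of the stay (rad): 0 when it lies level, fully down (underside 4 mm above the cabinet's top); grows as the knob end is lifted about the pivot, at most 0.7; it falls by its own weight. Resting on the peg's tip near the green hole it reads 0.075 to 0.095
- knob (a point): centre of the black upright knob on the stay's free end: cylinder 18 in diameter, 40 tall, standing on the bar's upper face 200 from the pivot; this point is 20 above the bar's upper face, 26 above its underside, and 230 above the bench with the stay level; being round it creeps along the pads if the stay is swung without turning the wrist along with it
- green_hole (a point): centre, at the bar's underside, of the middle hole, in the stay's green-painted band. The stay is a steel bar 6 thick, 24 wide, 214 long, about 160 g, with three round through-holes 13 in diameter at 84, 126 (green) and 168 from the pivot
- peg_plate: dark slotted plate on the cabinet's top, 70 x 30 x 2; its axes are the cabinet's. This point, under the slot's front end, is at x -84, y -60 mm in the cabinet's frame. The fixed brass peg was clamped by hand anywhere from 2 to 26 mm behind it (+x) along the slot (y 0): find it by feel or sight. Peg 10 in diameter, tip 16 above the cabinet's top; above 10 it tapers to 7 in diameter at the tip
- amber_bottle: amber reagent bottle, 52 diameter, 110 tall, standing loose on the bench; origin at the centre of its underside; leave alone
- tip_box: yellow pipette-tip box 120 x 85 x 60, loose on the bench; origin at the centre of its underside; leave alone
- tube_rack: black tube rack 130 x 60 x 30 with coloured caps, loose on the bench; origin at the centre of its underside; leave alone

How it is judged:
By the outcome, as a careful person would: the job done as asked, in the order asked, and still so for the second after the job is handed in, with the robot touching nothing.
It also fails if it takes over 64 s, if anything falls off the work surface, if the arm or the gripper's body presses on something with over 40 N, if the wrist force passes 120 N, or if a joint passes its speed limit or range.

### The arm

A 6-joint arm with a two-finger parallel gripper is mounted at the origin on the work surface. World frame = base frame: x ahead of the robot, y to its left, z up, the work surface at z = 0. Lengths are in mm, angles in rad, forces in N, time in s.
With the tool pointing down it reaches from about 250 to 775 mm from the base axis. Payload 4 kg.
Tool frame: the origin (TCP) lies midway between the tips of the shut fingers; the grasp point (between the pads) lies 19 mm behind it; x points along the fingers, y is the direction in which the jaws open and shut, and the axes are right-handed (so a half turn about x gives the same grasp; the last joint's range is limited). The gripper opens to 94 mm and grips with 3 to 60 N. Pads are 16 mm wide; open, the fingers measure 119 mm over their backs; the gripper's body (75 mm by 177 mm) begins 78 mm behind the grasp point.
Start: joints at [-1.214, 0.087, 1.371, -0, 1.684, -0.103], TCP at [244.073, -492.898, 205.506] pointing down, gripper open.
Joint ranges: [-3.1, 3.1], [-0.76, 2.03], [0.27, 2.55], [-1.08, 4.22], [0.17, 2.65], [-2.57, 2.57]. Speed limits (rad/s): [2.79, 2.79, 3.14, 3.14, 3.14, 3.14].

### API

Orientations are given as a unit quaternion [w, x, y, z].
In Python, from rig import env gives the robot as it stands.
- The arm moves only by the tool drive_tool, never from a script. Its argument "moves" is a list of rows, each an object with "delta_pos": the shift along the tool's x, y, z in cm, a list of three; "turn": the turn about the tool's x in degrees; "fingers": the finger opening in cm, from 0 to 9.4. A call has 1 to 8 rows; each row is the pose to reach, as a shift and turn from the pose commanded when the call began, along the tool's axes at that moment; what a row does not reach only later rows make up. A row lasts 1/10 s, in which the tool goes at most 50 mm and 8.59 degrees, less where a joint would pass 70% of its speed; a pose out of reach is approached as far as the arm can. A call with a gripper value outside its range is refused whole. The fingers move at their own pace and stop on an object; "force" is the grip in N (left out, the last holds). Time passes only in rows, so rows that repeat a pose let the fingers close. It gives the time, the measured TCP pose, the force and the opening at its end, in the units of the state.
- env.observe(): the state, without advancing time (a new reading comes with each control period).
- env.grab_frame(name): name is "scene" or "side" or "wrist"; returns a dict with "image" (420x560x3 uint8, red, green, blue), "range_z" (420x560 float32, mm along the optical axis (not along the pixel's ray), 0 where there is no reading), "mtx" (3x3 intrinsics, pixels), "pose" (4x4, takes a point from camera to world coordinates). Camera axes: x right, y up, looking along -z (the intrinsics and any distortion apply to the point x, -y, -z); pixel columns grow to the right and rows downward; lengths in mm; the calibration is good to about 2 mm. The wrist camera is an equidistant fisheye: a pixel r from the principal point sees the ray r / f radians off the axis. A picture is of the moment at which its call begins.
- env.sign_off(): hands the job in, once; it reports no verdict.
The state is a dict: "clock": time; "joint_positions": joint angles; "qvel": joint speeds; "effort": joint torques, N m; "ee_pos": TCP position; "tcp_rot": TCP orientation; "ft_force": force on the tool from outside, world axes, zero at the start; "torque": the same for the moment, N m; "grip_width": finger opening in mm.
Only numpy, scipy, OpenCV 4.12 (cv2) and the standard library are available. Lean on these libraries where they do the work, as an engineer would, in place of code of your own. Each camera call takes 0.05 s, during which the arm holds its last target.

## Working session

There is one attempt and no reset: what is moved stays moved. The work goes in short steps, Python scripts to look and compute and a tool call to move; the robot and the scene stay as the last step left them, time stands still between calls to the robot, and variables do not carry over. Pictures are saved under pics/ and viewed, and the job is handed in when it is done.

Besides the shell and the picture viewer there is one more tool, called after ">>>" as name([rows], argument=value, ...), one row to a line, values as JSON. drive_tool: Moves the arm, as the interface text tells. Its arguments: {"type":"object","properties":{"moves":{"type":"array","items":{"type":"object","properties":{"delta_pos":{"type":"array","items":{"type":"number"}},"turn":{"type":"number"},"fingers":{"type":"number"}}}},"force":{"type":"number"}},"required":["moves"]}

```bash
ls; mkdir -p pics
cat > h.py <<'E'
import numpy as np, cv2
from rig import env
def snap(name,tag):
    f=env.grab_frame(name); cv2.imwrite(f'pics/{tag}.png',cv2.cvtColor(f['image'],cv2.COLOR_RGB2BGR))
    np.savez(f'pics/{tag}.npz',**{k:np.array(v) for k,v in f.items()}); return f
def ray(f,u,v,fish=False):
    K=f['mtx']; P=f['pose']; x=(u-K[0,2])/K[0,0]; y=(v-K[1,2])/K[1,1]
    if fish:
        r=np.hypot(x,y); d=np.array([np.sin(r)*x/r,np.sin(r)*y/r,np.cos(r)]) if r>1e-9 else np.array([0,0,1.])
    else: d=np.array([x,y,1.])
    d=np.array([d[0],-d[1],-d[2]]); return P[:3,3],P[:3,:3]@d
def onz(f,u,v,z,fish=False):
    o,d=ray(f,u,v,fish); return o+d*(z-o[2])/d[2]
E
python3 - <<'E'
from h import *
for n in ("scene","side","wrist"):
    f=snap(n,n+'0'); print(n,f['mtx'].tolist(),f['pose'].round(2).tolist(),{k for k in f})
print(env.observe())
E
```

```text
pics
scene [[521.0904244266267, 0.0, 276.2224899875481], [0.0, 521.0904244266267, 214.29397225424592], [0.0, 0.0, 1.0]] [[0.01, -0.82, 0.57, 1236.0], [1.0, 0.02, 0.0, -16.12], [-0.01, 0.57, 0.82, 1149.52], [0.0, 0.0, 0.0, 1.0]] {'mtx', 'range_z', 'image', 'pose'}
side [[451.54806504966746, 0.0, 280.8517707825793], [0.0, 451.54806504966746, 212.36606126976477], [0.0, 0.0, 1.0]] [[-0.75, 0.44, -0.5, -15.89], [-0.67, -0.48, 0.57, 630.58], [0.01, 0.76, 0.65, 880.15], [0.0, 0.0, 0.0, 1.0]] {'mtx', 'range_z', 'image', 'pose'}
wrist [[325.19226210127806, 0.0, 283.53527737534023], [0.0, 325.19226210127806, 207.45684867249756], [0.0, 0.0, 1.0]] [[0.44, 0.87, 0.22, 306.39], [-0.9, 0.43, 0.11, -461.7], [-0.0, -0.24, 0.97, 384.29], [0.0, 0.0, 0.0, 1.0]] {'mtx', 'range_z', 'image', 'pose'}
{'clock': 0.15, 'joint_positions': array([-1.21410598e+00,  8.78134126e-02,  1.37186393e+00, -1.22204326e-05,
        1.68358909e+00, -1.03100234e-01]), 'qvel': array([ 0.00083427, -0.00055793, -0.00412553,  0.0021618 ,  0.00188359,
       -0.00093473]), 'effort': array([ 9.55245887e-04, -3.40641117e+01, -3.02794755e+01,  7.17778760e-02,
        3.05315468e-02, -1.28784573e-04]), 'ee_pos': array([ 243.91857906, -492.50406583,  204.57954276]), 'tcp_rot': array([-0.16054536, -0.68842376, -0.16171831,  0.68858195]), 'ft_force': array([0.71141212, 0.61195959, 0.12181372]), 'torque': array([ 0.02855676, -0.01896842,  0.0010352 ]), 'grip_width': 93.63015662084446}
```

View pics/scene0.png

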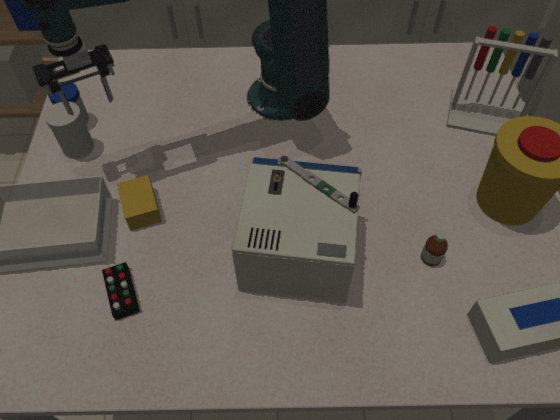

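View pics/side0.png

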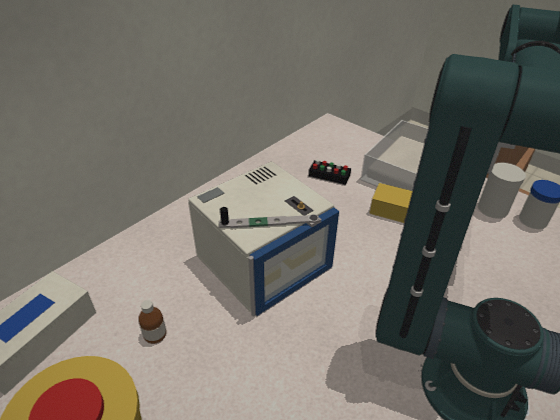

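View pics/wrist0.png

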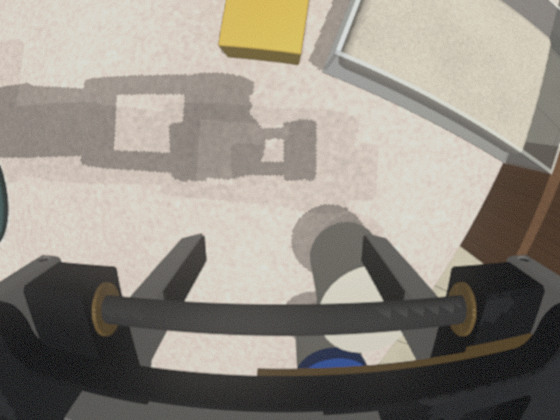

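The scene view shows the cabinet top at about (245–358, 165–260). The pivot is near (285,160), the knob near (353,200) and the peg near (277,179). I'll zoom in on these.

Run:
```python
import cv2
a=cv2.imread('pics/scene0.png')[145:305,225:375]; b=cv2.imread('pics/side0.png')[155:315,180:350]
cv2.imwrite('pics/s0z.png',cv2.resize(a,None,fx=3.7,fy=3.7,interpolation=cv2.INTER_CUBIC))
cv2.imwrite('pics/d0z.png',cv2.resize(b,None,fx=3.7,fy=3.7,interpolation=cv2.INTER_CUBIC))
```

```text
(no output)
```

View pics/s0z.png

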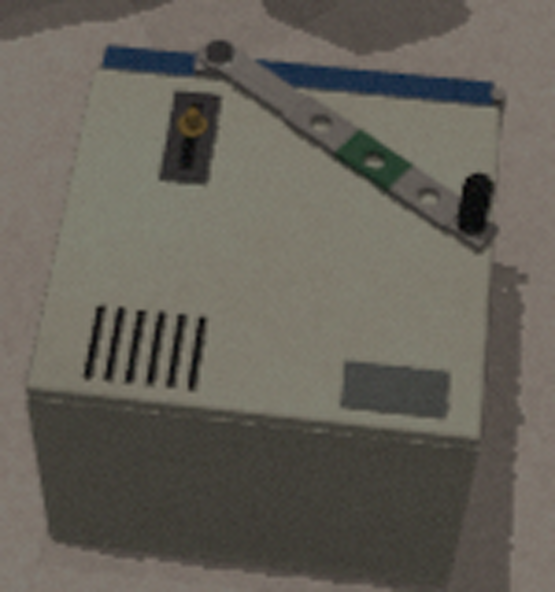

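View pics/d0z.png

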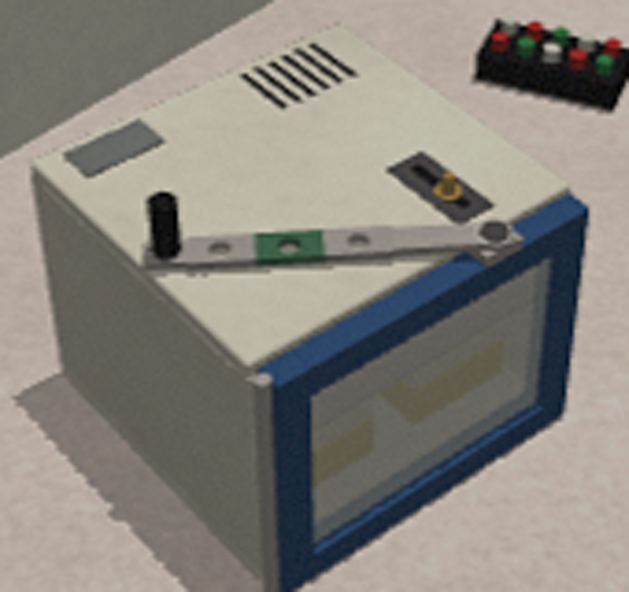

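```bash
cat > m0.py <<'E'
from h import *
S=dict(np.load('pics/scene0.npz')); D=dict(np.load('pics/side0.npz'))
s=lambda u,v:(225+(u+.5)/3.7-.5,145+(v+.5)/3.7-.5)
d=lambda u,v:(180+(u+.5)/3.7-.5,155+(v+.5)/3.7-.5)
def tri(a,b):
    o1,d1=ray(S,*a);o2,d2=ray(D,*b)
    A=np.stack([d1,-d2],1);t=np.linalg.lstsq(A,o2-o1,rcond=None)[0]
    p,q=o1+t[0]*d1,o2+t[1]*d2
    return (p+q)/2,np.linalg.norm(p-q)
pts=dict(knob=((475,205),(163,225),230),pegtip=((191,118),(448,180),216),h168=((428,196),(220,248),210),h126=((373,161),(290,246),210),h84=((322,122),(360,240),210),piv=((219,52),(496,232),214),
 p1=((175,92),(494,206),202),p2=((220,96),(460,220),202),p3=((208,184),(388,170),202),p4=((160,180),(420,153),202),backL=((28,390),(340,25),200),backR=((479,438),(32,163),200))
for k,(a,b,z) in pts.items():
    t,e=tri(s(*a),d(*b)); print(k,t.round(1),round(e,1),onz(S,*s(*a),z)[:2].round(1),onz(D,*d(*b),z)[:2].round(1))
E
python3 m0.py
```

```text
knob [574.  147.  231.8] 1.2 [572.3 146.8] [575.8 146.3]
pegtip [490.4 -18.6 213.4] 1.7 [491.8 -19.3] [488.6 -15.1]
h168 [551.7 123.  211.2] 1.1 [550.5 122.7] [552.9 122.6]
h126 [523.2  91.8 209.5] 0.9 [523.3  91.4] [523.   92.7]
h84 [493.9  61.7 212.1] 0.0 [492.2  61.9] [495.4  59.9]
piv [ 4.369e+02 -2.000e-01  2.128e+02] 1.5 [437.3  -0.8] [436.3   1.8]
p1 [460.5 -28.6 202.6] 1.4 [459.4 -29.1] [461.  -28.4]
p2 [466.   -0.7 205. ] 0.3 [463.4  -0.7] [468.2  -3.3]
p3 [533.5  -9.4 203.1] 0.5 [532.4  -9.6] [534.4 -10.2]
p4 [530.  -38.2 202.8] 1.9 [528.7 -38.9] [530.8 -37.8]
backL [ 674.1 -115.4  199. ] 0.6 [ 674.9 -115. ] [ 673.  -114.6]
backR [711.5 139.  199.8] 0.4 [711.5 138.8] [711.4 139.3]
```

```bash
cat >> h.py <<'E'
from scipy.spatial.transform import Rotation as Ro
YAW=-0.142; O=np.array([574.,28.8]); PZ=207.
def c2w(p): c,s=np.cos(YAW),np.sin(YAW); return O+np.array([c*p[0]-s*p[1],s*p[0]+c*p[1]])
def w2c(p): c,s=np.cos(YAW),np.sin(YAW); q=np.array(p[:2])-O; return np.array([c*q[0]+s*q[1],-s*q[0]+c*q[1]])
def pivot(t): return c2w([-132-170*np.sin(t),120-170*np.cos(t)])
def knob(t,h,L):  # h = heading in cabinet frame
    r=200*np.cos(L)-23*np.sin(L); w=h+YAW
    return np.array([*(pivot(t)+r*np.array([np.cos(w),np.sin(w)])),PZ+200*np.sin(L)+23*np.cos(L)])
def R(): q=env.observe()['tcp_rot']; return Ro.from_quat([q[1],q[2],q[3],q[0]]).as_matrix()
def delta(target,h=None,off=5.,ref=None):
    """tool delta (cm) to bring the TCP to knob-target; grasp pt is 'off' above knob centre"""
    o=env.observe(); M=R(); tg=np.array(target)+[0,0,off-19]
    p=o['ee_pos'] if ref is None else ref
    dl=M.T@(tg-p)/10; turn=None
    if h is not None:
        w=h+YAW; want=np.array([-np.sin(w),np.cos(w)]); y=M[:2,1]
        a=np.degrees(np.arctan2(y[0]*want[1]-y[1]*want[0],y@want))
        turn=[((-a+k+180)%360)-180 for k in (0,180)]
    return dl.round(2),turn
E
python3 - <<'E'
from h import *
print(R().round(3)); 
h=0.821-YAW
t=[574,147,230.]
print(delta(t,h), delta([574,147,330.],h))
print(pivot(0),knob(0,h,0),pivot(.41),knob(.41,-.192,0))
E
```

```text
[[-0.001  0.444 -0.896]
 [ 0.002 -0.896 -0.444]
 [-1.    -0.002 -0.   ]]
(array([ -1.06, -42.66, -57.96]), [np.float64(159.30415418534324), np.float64(-20.695845814656764)]) (array([-11.06, -42.68, -57.96]), [np.float64(159.30415418534324), np.float64(-20.695845814656764)])
[436.25242596  -2.01567534] [572.55037006 144.34986171 230.        ] [371.16487187  21.52209736] [560.11259318 -44.04282171 230.        ]
```

>>> drive_tool([
  {"delta_pos": [-4,0,0],"turn": 0,"fingers": 9.4},
  {"delta_pos": [-8,-2,-2.5],"turn": 0,"fingers": 8},
  {"delta_pos": [-11,-4,-5.5],"turn": -3,"fingers": 6},
  {"delta_pos": [-11,-7,-9.5],"turn": -6,"fingers": 5},
  {"delta_pos": [-11,-10,-13.5],"turn": -8,"fingers": 5},
  {"delta_pos": [-11,-13,-17.5],"turn": -10,"fingers": 5},
  {"delta_pos": [-11,-16,-21.5],"turn": -12,"fingers": 5},
  {"delta_pos": [-11,-19,-25.5],"turn": -14,"fingers": 5},
])

```text
clock: 0.95
ee_pos: [388.6, -207.5, 315.3]
tcp_rot: [0.244, 0.664, 0.244, -0.664]
ft_force: [1.4, -0.3, -0.6]
grip_width: 50.1
```

>>> drive_tool([
  {"delta_pos": [0,-2.9,-4],"turn": -2,"fingers": 5},
  {"delta_pos": [0,-5.8,-8],"turn": -3,"fingers": 5},
  {"delta_pos": [0,-8.7,-12],"turn": -4,"fingers": 5},
  {"delta_pos": [0,-11.6,-16],"turn": -5,"fingers": 5},
  {"delta_pos": [0,-13.5,-20],"turn": -6,"fingers": 5},
  {"delta_pos": [0,-15,-23],"turn": -6.7,"fingers": 5},
  {"delta_pos": [0,-15,-23],"turn": -6.7,"fingers": 5},
])

```text
clock: 1.65
ee_pos: [466.9, 57.1, 314.4]
tcp_rot: [-0.284, -0.647, -0.285, 0.648]
ft_force: [-1.0, -0.6, 0.7]
grip_width: 50.0
```

Run:
```python
from h import *
h=0.821-YAW
print(env.observe(),delta([573.5,146.5,230],h))
```

```text
{'clock': 1.65, 'joint_positions': array([ 2.08226459e-04, -8.50201610e-02,  1.32912417e+00,  1.14176910e-03,
        1.89932172e+00,  7.44123185e-01]), 'qvel': array([-0.0705079 , -0.02807047,  0.0176308 , -0.04851069,  0.02386846,
       -0.03577813]), 'effort': array([  1.19135935, -26.66092336, -30.71796656,   0.35239963,
        -0.15192265,   0.21953439]), 'ee_pos': array([466.89815819,  57.07615516, 314.36195941]), 'tcp_rot': array([-0.28359747, -0.64703611, -0.28481805,  0.64791622]), 'ft_force': array([-0.99040891, -0.59337939,  0.69616546]), 'torque': array([ 0.00919327, -0.07257343,  0.05053097]), 'grip_width': 49.96746347591292} (array([  9.83,   1.81, -13.8 ]), [np.float64(-179.64199859952217), np.float64(0.358001400477832)])
```

>>> drive_tool([
  {"delta_pos": [0,0.6,-4.6],"turn": 0,"fingers": 5},
  {"delta_pos": [0,1.2,-9.2],"turn": 0,"fingers": 5},
  {"delta_pos": [0,1.8,-13.8],"turn": 0,"fingers": 5},
  {"delta_pos": [2,1.8,-13.8],"turn": 0,"fingers": 5},
  {"delta_pos": [4,1.8,-13.8],"turn": 0,"fingers": 5},
  {"delta_pos": [4,1.8,-13.8],"turn": 0,"fingers": 5},
])

```text
clock: 2.25
ee_pos: [572.5, 141.3, 271.1]
tcp_rot: [-0.281, -0.646, -0.282, 0.651]
ft_force: [-0.2, 0.9, -1.0]
grip_width: 49.8
```

Run:
```python
from h import *
h=0.821-YAW
print(env.observe()['ee_pos'],delta([573.5,146.5,230],h))
for n in ("scene","side","wrist"): snap(n,n+'1')
for n,(y,x) in dict(scene=(145,225),side=(130,150)).items():
    a=cv2.imread(f'pics/{n}1.png')[y:y+160,x:x+200]
    cv2.imwrite(f'pics/{n}1z.png',cv2.resize(a,None,fx=3.5,fy=3.5,interpolation=cv2.INTER_CUBIC))
```

```text
[572.52885276 141.31633059 271.06786361] (array([ 5.5 , -0.26, -0.48]), [np.float64(179.95193061312563), np.float64(-0.048069386874431075)])
```

View pics/wrist1.png

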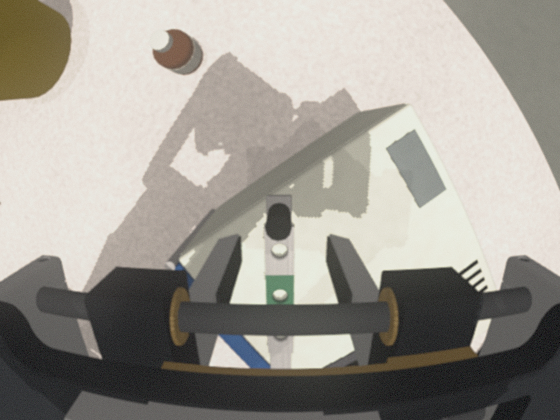

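View pics/side1z.png

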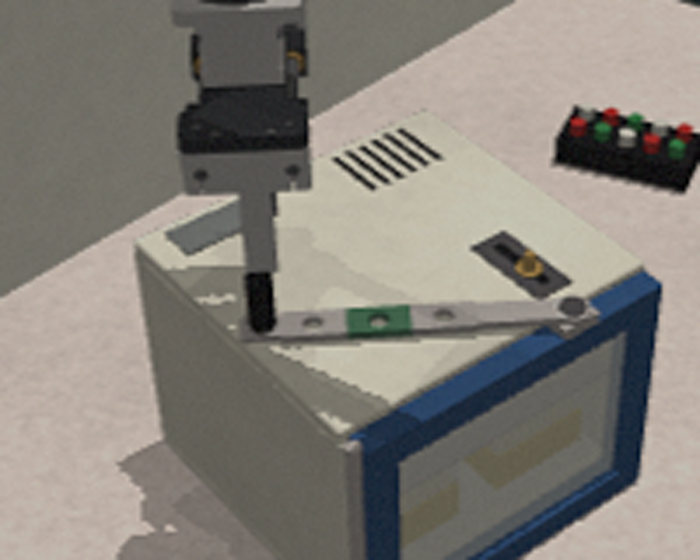

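The wrist view shows the knob at (279,215), between the fingers, with the bar vertical in the image. That means the jaws are square to the bar. I'll check the knob position through the wrist camera.

Run:
```python
from h import *
W=dict(np.load('pics/wrist1.npz'))
im=cv2.cvtColor(W['image'],cv2.COLOR_RGB2GRAY)
a=cv2.resize(W['image'][180:320,230:340][:,:,::-1],None,fx=4,fy=4,interpolation=cv2.INTER_CUBIC);cv2.imwrite('pics/w1z.png',a)
# holes: bright blobs
for u,v,z in ((279,212,250),(279,250,207),(280,295,207),(280,336,207)): print(onz(W,u,v,z,True).round(1))
print(env.observe()['clock'])
```

```text
[581.6 154.9 250. ]
[551.3 123.6 207. ]
[523.   92.2 207. ]
[492.4  59.6 207. ]
2.4
```

View pics/w1z.png

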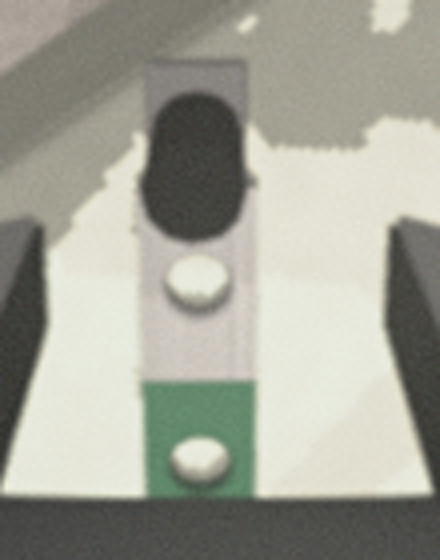

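>>> drive_tool([
  {"delta_pos": [1.5,-0.2,-0.4],"turn": 0,"fingers": 5},
  {"delta_pos": [3,-0.2,-0.4],"turn": 0,"fingers": 5},
  {"delta_pos": [4.5,-0.2,-0.4],"turn": 0,"fingers": 5},
  {"delta_pos": [5.4,-0.2,-0.4],"turn": 0,"fingers": 5},
  {"delta_pos": [5.4,-0.2,-0.4],"turn": 0,"fingers": 4},
])

```text
clock: 2.9
ee_pos: [574.0, 146.7, 219.4]
tcp_rot: [-0.282, -0.647, -0.282, 0.65]
ft_force: [-0.6, -0.9, 0.1]
grip_width: 44.6
```

>>> drive_tool([
  {"delta_pos": [0,0,0],"turn": 0,"fingers": 3},
  {"delta_pos": [0,0,0],"turn": 0,"fingers": 2.5},
  {"delta_pos": [0,0,0],"turn": 0,"fingers": 2},
  {"delta_pos": [0,0,0],"turn": 0,"fingers": 1.6},
  {"delta_pos": [0,0,0],"turn": 0,"fingers": 1.2},
  {"delta_pos": [0,0,0],"turn": 0,"fingers": 1.2},
], force=12)

```text
clock: 3.5
ee_pos: [575.3, 147.0, 221.9]
tcp_rot: [0.282, 0.649, 0.282, -0.648]
ft_force: [1.3, 0.5, 0.1]
grip_width: 18.0
```

Run:
```python
from h import *
o=env.observe();print(o['ee_pos'],o['grip_width'],o['ft_force'])
h0=0.821-YAW
p=o['ee_pos']+[0,0,14]
# implied heading
d=o['ee_pos'][:2]-pivot(0); print(np.hypot(*d),np.arctan2(d[1],d[0])-YAW)
for t,h,L in ((0,h0,.05),(0,h0,.1),(0,h0,.2),(0,.3,.2)): print(t,h,L,delta(knob(t,h,L),h,off=5))
```

```text
[575.25075335 146.96601583 221.86655583] 17.988946886315308 [1.30295643 0.51157966 0.08024717]
203.75494919511786 0.9620511487379293
0 0.963 0.05 (array([-0.41, -0.02,  0.52]), [np.float64(-179.98662794779028), np.float64(0.013372052209717822)])
0 0.963 0.1 (array([-1.4 , -0.02,  0.7 ]), [np.float64(-179.98662794779028), np.float64(0.013372052209717822)])
0 0.963 0.2 (array([-3.34, -0.02,  1.23]), [np.float64(-179.98662794779028), np.float64(0.013372052209717822)])
0 0.3 0.2 (array([-3.34, 11.76,  5.29]), [np.float64(-141.99952613061672), np.float64(38.000473869383285)])
```

Run:
```python
from h import *
for n in ("side","scene"): snap(n,n+'2')
o=env.observe();print(o['ee_pos'],o['ft_force'],o['joint_positions'],o['qvel'])
a=cv2.imread('pics/side2.png')[130:290,150:350];b=cv2.imread('pics/scene2.png')[130:290,225:425]
cv2.imwrite('pics/z2.png',cv2.resize(np.hstack([a,b]),None,fx=2,fy=2,interpolation=cv2.INTER_CUBIC))
```

```text
[575.20038079 146.95380853 221.73287232] [0.80412747 0.06212786 0.9863699 ] [1.54554322e-01 1.81988502e-01 1.23279440e+00 1.61509934e-04
 1.72587710e+00 9.04142664e-01] [ 0.00083984  0.00055715  0.00089635 -0.00104469  0.00040377  0.00068411]
```

View pics/z2.png

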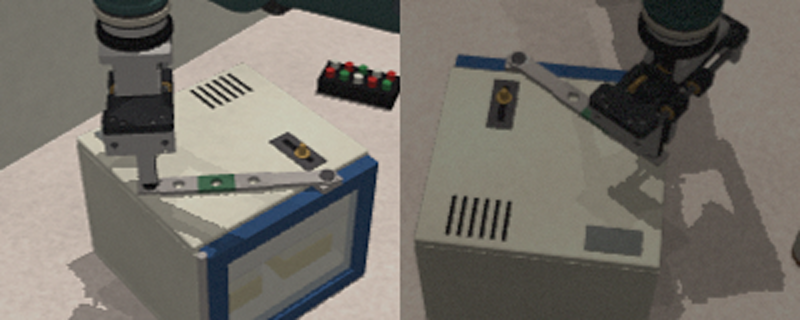

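The stay is gripped on the knob and still level. Lifting it about the pivot.

>>> drive_tool([
  {"delta_pos": [-0.5,0,0.06],"turn": 0,"fingers": 1.2},
  {"delta_pos": [-1.0,0,0.14],"turn": 0,"fingers": 1.2},
  {"delta_pos": [-1.5,0,0.23],"turn": 0,"fingers": 1.2},
  {"delta_pos": [-2.0,0,0.33],"turn": 0,"fingers": 1.2},
  {"delta_pos": [-2.5,0,0.45],"turn": 0,"fingers": 1.2},
  {"delta_pos": [-3.0,0,0.58],"turn": 0,"fingers": 1.2},
  {"delta_pos": [-3.5,0,0.72],"turn": 0,"fingers": 1.2},
  {"delta_pos": [-3.9,0,0.86],"turn": 0,"fingers": 1.2},
])

```text
clock: 4.4
ee_pos: [568.6, 140.0, 260.7]
tcp_rot: [-0.282, -0.648, -0.282, 0.649]
ft_force: [-1.2, -2.7, -1.7]
grip_width: 17.8
```

```bash
cat >> h.py <<'E'
def rows(path):
    """path: list of (t,h,L), first = present; deltas in tool axes"""
    M=R(); k0=knob(*path[0])
    for p in path[1:]:
        print(np.round(p,3), (M.T@(knob(*p)-k0)/10).round(2), round(-np.degrees(p[1]-path[0][1]),1))
E
python3 - <<'E'
from h import *
snap('side','side3')
a=cv2.imread('pics/side3.png')[130:290,150:350]
cv2.imwrite('pics/z3.png',cv2.resize(a,None,fx=3,fy=3,interpolation=cv2.INTER_CUBIC))
o=env.observe();print(o['ee_pos'],o['ft_force'],o['grip_width'])
rows([(0,.963,.2)]+[(0,h,.2) for h in np.linspace(.963,.3,9)[1:]])
E
```

```text
[568.68537159 139.78672176 261.44986302] [-3.58356401 -2.42332353 -1.53538857] 17.956910739942987
[0.   0.88 0.2 ] [0.   1.58 0.06] 4.7
[0.    0.797 0.2  ] [0.   3.16 0.26] 9.5
[0.    0.714 0.2  ] [0.   4.71 0.59] 14.2
[0.    0.632 0.2  ] [0.   6.23 1.04] 19.0
[0.    0.549 0.2  ] [0.01 7.71 1.62] 23.7
[0.    0.466 0.2  ] [0.01 9.13 2.31] 28.5
[0.    0.383 0.2  ] [1.00e-02 1.05e+01 3.13e+00] 33.2
[0.  0.3 0.2] [1.000e-02 1.179e+01 4.050e+00] 38.0
```

View pics/z3.png

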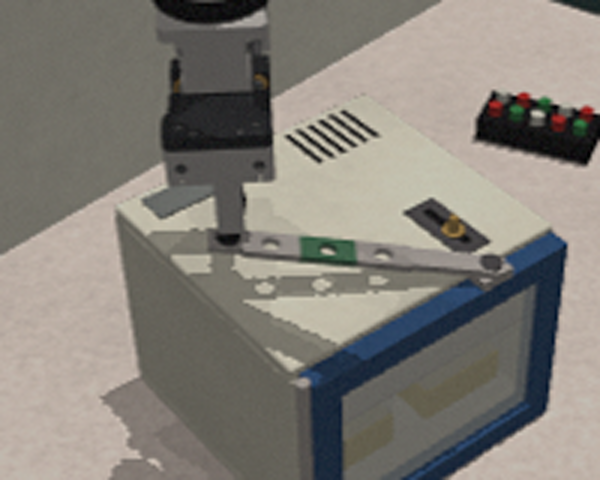

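>>> drive_tool([
  {"delta_pos": [0,1.58,0.2],"turn": 4.7,"fingers": 1.2},
  {"delta_pos": [0,3.16,0.42],"turn": 8.6,"fingers": 1.2},
  {"delta_pos": [0,4.7,0.75],"turn": 13.5,"fingers": 1.2},
  {"delta_pos": [0,6.2,1.2],"turn": 18.5,"fingers": 1.2},
  {"delta_pos": [0,7.7,1.8],"turn": 23.5,"fingers": 1.2},
  {"delta_pos": [0,9.1,2.45],"turn": 28.5,"fingers": 1.2},
  {"delta_pos": [0,10.5,3.3],"turn": 33.2,"fingers": 1.2},
  {"delta_pos": [0,11.8,4.2],"turn": 38,"fingers": 1.2},
])

```text
clock: 5.25
ee_pos: [627.3, 29.2, 260.6]
tcp_rot: [0.054, 0.705, 0.055, -0.705]
ft_force: [-2.2, -0.3, -2.4]
grip_width: 17.7
```

Run:
```python
from h import *
o=env.observe();print(o['ee_pos'],o['ft_force'],o['grip_width'],R().round(3).tolist())
snap('side','side4');snap('scene','scene4')
a=cv2.imread('pics/side4.png')[130:290,150:350];b=cv2.imread('pics/scene4.png')[130:290,225:425]
cv2.imwrite('pics/z4.png',cv2.resize(np.hstack([a,b]),None,fx=2,fy=2,interpolation=cv2.INTER_CUBIC))
d=o['ee_pos'][:2]-pivot(0); print(np.hypot(*d),np.arctan2(d[1],d[0])-YAW)
hh=.3
rows([(0.02,hh,.2)]+[(t,.15,.2) for t in np.linspace(0.02,.41,9)[1:]])
```

```text
[627.25919607  29.21025075 260.60969529] [-2.18034844 -0.25223959 -2.40247502] 17.707604542440464 [[0.001, 0.154, -0.988], [0.001, -0.988, -0.154], [-1.0, -0.001, -0.001]]
193.54235889803059 0.3040472541818832
[0.069 0.15  0.2  ] [-0.    2.58  0.99] 8.6
[0.118 0.15  0.2  ] [-0.    2.27  1.76] 8.6
[0.166 0.15  0.2  ] [-0.    1.92  2.51] 8.6
[0.215 0.15  0.2  ] [-0.    1.53  3.24] 8.6
[0.264 0.15  0.2  ] [-0.    1.1   3.95] 8.6
[0.312 0.15  0.2  ] [-0.    0.64  4.64] 8.6
[0.361 0.15  0.2  ] [-0.    0.15  5.31] 8.6
[0.41 0.15 0.2 ] [-0.   -0.37  5.95] 8.6
```

View pics/z4.png

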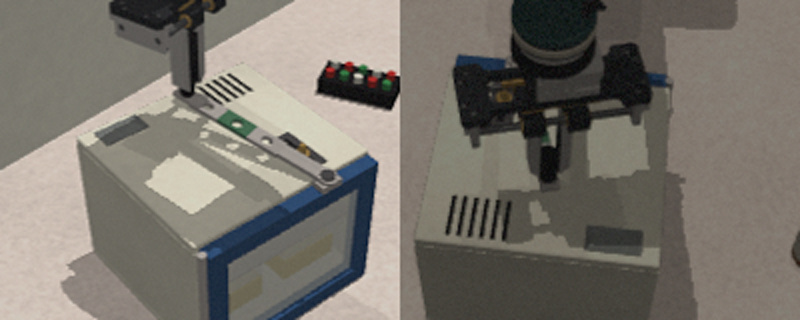

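Run:
```python
from h import *
ts=np.linspace(0,.42,9)[1:]
hs=[.3,.3,.28,.25,.21,.17,.13,.09]
rows([(0.0,.3,.2)]+list(zip(ts,hs,[.2]*8)))
```

```text
[0.052 0.3   0.2  ] [-0.   -0.28  0.85] -0.0
[0.105 0.3   0.2  ] [-0.   -0.61  1.68] -0.0
[0.158 0.28  0.2  ] [-0.   -0.6   2.49] 1.1
[0.21 0.25 0.2 ] [-0.   -0.44  3.3 ] 2.9
[0.262 0.21  0.2  ] [-0.   -0.13  4.12] 5.2
[0.315 0.17  0.2  ] [-0.    0.14  4.95] 7.4
[0.368 0.13  0.2  ] [-0.    0.36  5.77] 9.7
[0.42 0.09 0.2 ] [-0.01  0.55  6.61] 12.0
```

>>> drive_tool([
  {"delta_pos": [0,-0.28,0.85],"turn": 0,"fingers": 1.2},
  {"delta_pos": [0,-0.6,1.7],"turn": 0,"fingers": 1.2},
  {"delta_pos": [0,-0.6,2.5],"turn": 1,"fingers": 1.2},
  {"delta_pos": [0,-0.45,3.3],"turn": 3,"fingers": 1.2},
  {"delta_pos": [0,-0.13,4.1],"turn": 5,"fingers": 1.2},
  {"delta_pos": [0,0.14,4.95],"turn": 7.5,"fingers": 1.2},
  {"delta_pos": [0,0.35,5.8],"turn": 10,"fingers": 1.2},
  {"delta_pos": [0,0.55,6.6],"turn": 12,"fingers": 1.2},
])

```text
clock: 6.15
ee_pos: [562.1, 13.0, 260.8]
tcp_rot: [-0.019, 0.707, -0.02, -0.706]
ft_force: [5.4, 0.6, -0.6]
grip_width: 17.5
```

Run:
```python
from h import *
o=env.observe();print(o['ee_pos'],o['ft_force'],o['grip_width'])
snap('side','side5');snap('scene','scene5');snap('wrist','wrist5')
a=cv2.imread('pics/side5.png')[130:290,150:350];b=cv2.imread('pics/scene5.png')[130:290,225:425]
cv2.imwrite('pics/z5.png',cv2.resize(np.hstack([a,b]),None,fx=2,fy=2,interpolation=cv2.INTER_CUBIC))
print(knob(.42,.09,.2))
rows([(.42,.09,.2),(.42,-.0,.2),(.415,-.1,.2),(.41,-.192,.2)])
```

```text
[562.14213226  12.98272229 260.84082146] [ 5.43286161  0.63371763 -0.60717383] 17.479852826503834
[560.90698873  12.47018702 269.27539745]
[ 0.42 -0.    0.2 ] [0.   1.72 0.08] 5.2
[ 0.415 -0.1    0.2  ] [0.   3.66 0.27] 10.9
[ 0.41  -0.192  0.2  ] [0.   5.41 0.61] 16.2
```

View pics/z5.png

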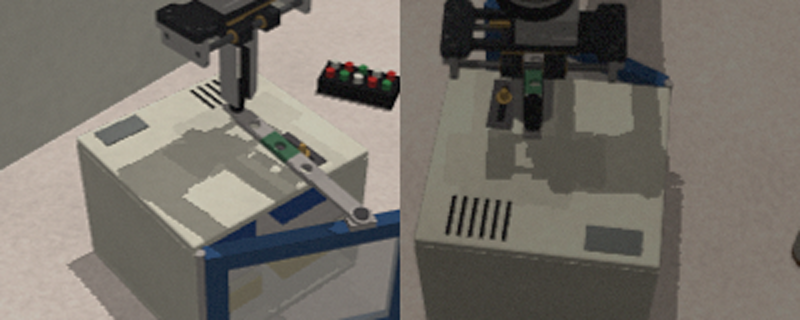

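View pics/wrist5.png

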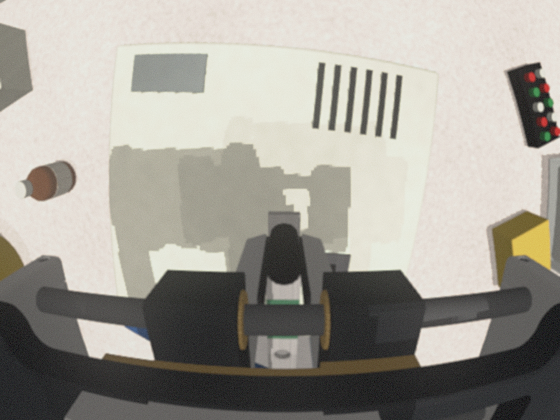

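The door is open to about 0.42 and the stay is held above and beside the peg. Swinging it over the peg.

>>> drive_tool([
  {"delta_pos": [0,1.0,0.04],"turn": 3,"fingers": 1.2},
  {"delta_pos": [0,1.9,0.1],"turn": 6,"fingers": 1.2},
  {"delta_pos": [0,2.8,0.18],"turn": 8.5,"fingers": 1.2},
  {"delta_pos": [0,3.7,0.27],"turn": 11,"fingers": 1.2},
  {"delta_pos": [0,4.6,0.44],"turn": 14,"fingers": 1.2},
  {"delta_pos": [0,5.4,0.61],"turn": 16.2,"fingers": 1.2},
  {"delta_pos": [0,5.4,0.61],"turn": 16.2,"fingers": 1.2},
])

```text
clock: 7.0
ee_pos: [553.4, -41.2, 260.4]
tcp_rot: [0.118, -0.697, 0.119, 0.697]
ft_force: [2.6, -0.8, -0.3]
grip_width: 17.8
```

Run:
```python
from h import *
o=env.observe();print(o['ee_pos'],o['ft_force'],o['grip_width'])
snap('side','side6');snap('scene','scene6')
a=cv2.imread('pics/side6.png')[155:255,210:360];b=cv2.imread('pics/scene6.png')[145:245,230:330]
cv2.imwrite('pics/d6.png',cv2.resize(a,None,fx=5,fy=5,interpolation=cv2.INTER_CUBIC))
cv2.imwrite('pics/s6.png',cv2.resize(b,None,fx=5,fy=5,interpolation=cv2.INTER_CUBIC))
print(knob(.41,-.192,.2))
```

```text
[553.40541717 -41.22145718 260.36168475] [ 2.5530741  -0.78068062 -0.27433193] 17.769889451762072
[552.02933499 -41.23792856 269.27539745]
```

View pics/d6.png

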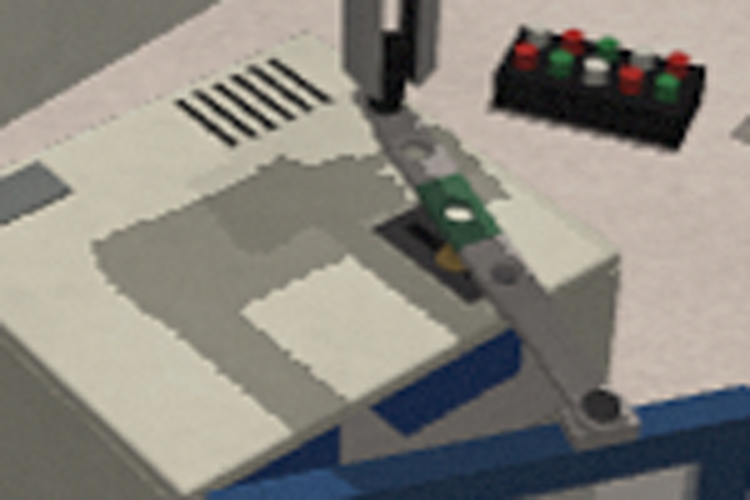

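View pics/s6.png

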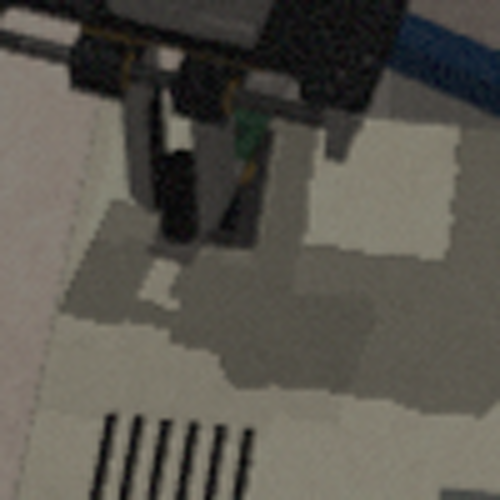

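Run:
```python
from h import *
D=dict(np.load('pics/side6.npz'))
px=lambda u,v:(210+(u+.5)/5-.5,155+(v+.5)/5-.5)
L=.2
for n,(u,v),r in (('green',(459,214),126),('far',(418,148),168),('near',(506,271),84)):
    z=PZ+r*np.sin(L)+3*np.cos(L); print(n,onz(D,*px(u,v),z).round(1), 'model',(pivot(.41)+(r*np.cos(L)-3*np.sin(L))*np.array([np.cos(-.334),np.sin(-.334)])).round(1))
print('piv',onz(D,*px(601,406),214).round(1),pivot(.41))
# peg from brass mask in first frames
for n,z in (('scene0',215),('side0',215)):
    f=dict(np.load(f'pics/{n}.npz')); hsv=cv2.cvtColor(f['image'],cv2.COLOR_RGB2HSV)
    r=(slice(165,200),slice(262,292)) if 'scene' in n else (slice(190,220),slice(285,320))
    m=np.zeros(hsv.shape[:2],bool); q=hsv[r]; m[r]=(q[...,0]>10)&(q[...,0]<30)&(q[...,1]>110)&(q[...,2]>60)
    v,u=np.nonzero(m); print(n,len(u),u.min(),u.max(),v.min(),v.max(),u.mean(),v.mean())
    for zz in (200,208,216):print(zz,onz(f,u.mean(),v.mean(),zz)[:2].round(1), w2c(onz(f,u.mean(),v.mean(),zz)).round(1))
    print('\n'.join(''.join('#' if x else '.' for x in row) for row in m[v.min():v.max()+1,u.min()-1:u.max()+2]))
```

```text
green [486.8 -14.2 235. ] model [487.3 -18.8]
far [526.6 -31.3 243.3] model [526.2 -32.3]
near [451.   -5.  226.6] model [448.4  -5.3]
piv [372.7  25.8 214. ] [371.16487187  21.52209736]
scene0 39 273 280 174 181 276.4871794871795 177.7948717948718
200 [482.9 -18.8] [-83.5 -60. ]
208 [489.2 -18.8] [-77.2 -59.1]
216 [495.5 -18.8] [-70.9 -58.2]
....##....
...####...
..######..
.##.#.###.
.###...##.
.###..###.
..######..
...####...
side0 39 297 304 202 208 300.6666666666667 205.43589743589743
200 [495.6 -24.3] [-70.1 -63.7]
208 [489.6 -16.6] [-77.1 -56.9]
216 [483.6  -8.9] [-84.2 -50.1]
....###...
....###...
..#####...
.########.
.########.
..#######.
...#####..
```

>>> drive_tool([
  {"delta_pos": [0.3,0,-0.09],"turn": 0,"fingers": 1.2},
  {"delta_pos": [0.6,0,-0.18],"turn": 0,"fingers": 1.2},
  {"delta_pos": [0.9,0,-0.27],"turn": 0,"fingers": 1.2},
  {"delta_pos": [1.2,0,-0.35],"turn": 0,"fingers": 1.2},
  {"delta_pos": [1.5,0,-0.42],"turn": 0,"fingers": 1.2},
  {"delta_pos": [1.7,0,-0.47],"turn": 0,"fingers": 1.2},
  {"delta_pos": [1.7,0,-0.47],"turn": 0,"fingers": 1.2},
])

```text
clock: 7.8
ee_pos: [557.9, -41.6, 242.9]
tcp_rot: [0.118, -0.697, 0.118, 0.698]
ft_force: [1.6, -1.6, 0.7]
grip_width: 17.7
```

Run:
```python
from h import *
o=env.observe();print(o['ee_pos'],o['ft_force'],o['grip_width'])
snap('side','side7');snap('wrist','wrist7')
a=cv2.imread('pics/side7.png')[160:240,250:350]
cv2.imwrite('pics/d7.png',cv2.resize(a,None,fx=7,fy=7,interpolation=cv2.INTER_CUBIC))
```

```text
[557.8606877  -41.58522018 242.86268266] [ 1.64160986 -1.63888845  0.70655857] 17.702323279265734
```

View pics/d7.png

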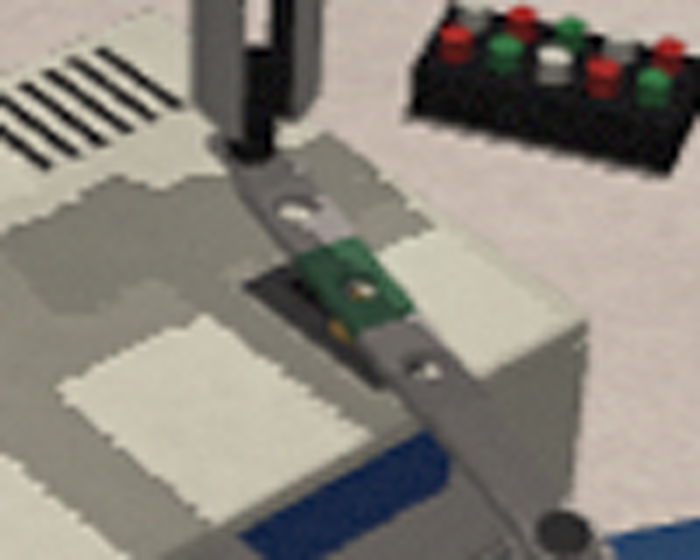

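View pics/wrist7.png

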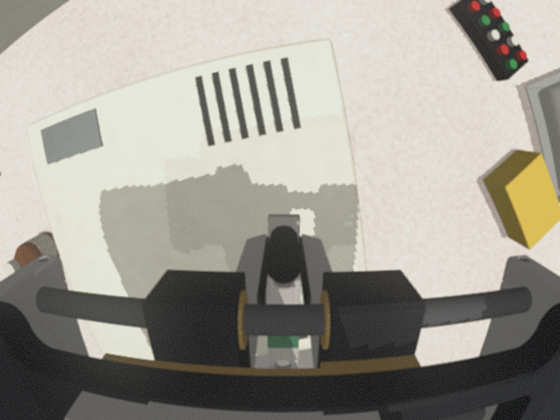

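Run:
```python
from h import *
D=dict(np.load('pics/side7.npz'))
px=lambda u,v:(250+(u+.5)/7-.5,160+(v+.5)/7-.5)
L=.11
for n,(u,v),r in (('green',(362,289),126),('far',(297,211),168),('near',(426,369),84)):
    z=PZ+r*np.sin(L)+3*np.cos(L); print(n,onz(D,*px(u,v),z).round(1))
print('piv',onz(D,*px(563,533),214).round(1),pivot(.41))
o,_=ray(D,0,0)
def proj(f,p):
    q=np.linalg.inv(f['pose'])@np.r_[p,1]; K=f['mtx']; return np.array([K[0,0]*q[0]/-q[2]+K[0,2],K[1,1]*-q[1]/-q[2]+K[1,2]])
S=dict(np.load('pics/scene0.npz'))
for s in (5,7,9):
    w=c2w([-84+s,-60])
    print(s,w.round(1),[(proj(f,[*w,z])).round(1) for f in (S,D) for z in (202,210,216)])
for tag,y,x in (('scene0',165,262),('side0',192,285),('side7',192,292)):
    im=cv2.imread(f'pics/{tag}.png')[y:y+25,x:x+30]; cv2.imwrite(f'pics/{tag}_peg.png',cv2.resize(im,None,fx=20,fy=20,interpolation=cv2.INTER_NEAREST))
```

```text
green [487.4 -15.2 223.8]
far [527.1 -28.2 228.4]
near [449.1  -2.  219.2]
piv [372.5  25.3 214. ] [371.16487187  21.52209736]
5 [487.3 -19.4] [array([276.2, 178.8]), array([276.2, 176.6]), array([276.2, 175. ]), array([302.1, 207.3]), array([302.2, 204.6]), array([302.3, 202.7])]
7 [489.3 -19.7] [array([276.1, 179.4]), array([276.1, 177.3]), array([276. , 175.7]), array([301.5, 206.8]), array([301.6, 204.2]), array([301.7, 202.2])]
9 [491.3 -20. ] [array([276. , 180.1]), array([276., 178.]), array([275.9, 176.3]), array([300.9, 206.4]), array([301.1, 203.8]), array([301.2, 201.8])]
```

View pics/scene0_peg.png

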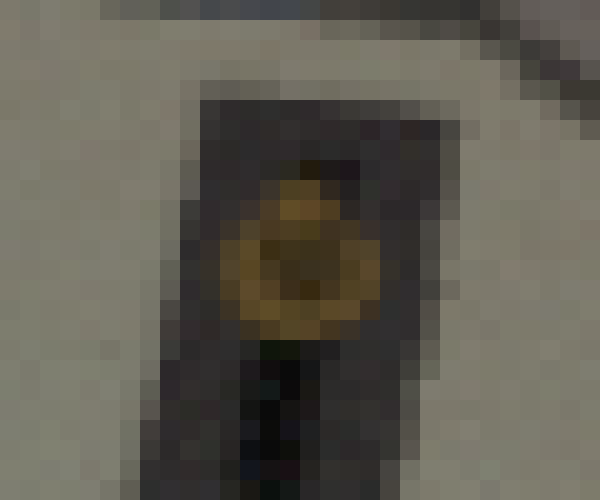

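View pics/side0_peg.png

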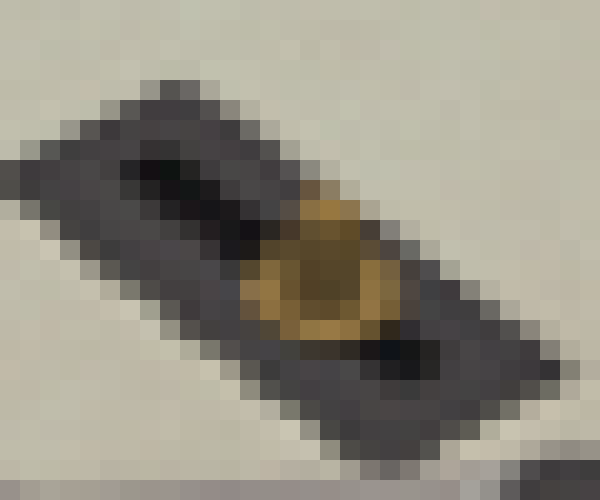

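View pics/side7_peg.png

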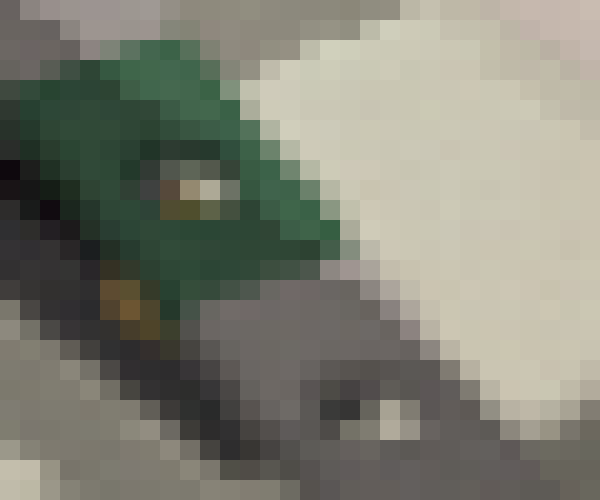

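Through the green hole the brass tip shows at the lower left, around px (301,202). The hole is about 3 mm too far to +y, so I'll correct by swinging 5 mm at the knob and then feel my way down.

>>> drive_tool([
  {"delta_pos": [0,0.25,-0.05],"turn": 0.8,"fingers": 1.2},
  {"delta_pos": [0,0.5,-0.1],"turn": 1.5,"fingers": 1.2},
  {"delta_pos": [0,0.5,-0.1],"turn": 1.5,"fingers": 1.2},
  {"delta_pos": [0,0.5,-0.1],"turn": 1.5,"fingers": 1.2},
])

```text
clock: 8.3
ee_pos: [557.3, -47.0, 243.8]
tcp_rot: [-0.127, 0.696, -0.127, -0.695]
ft_force: [2.1, -1.6, 0.6]
grip_width: 17.9
```

Run:
```python
from h import *
o=env.observe();print(o['ee_pos'],o['ft_force'],o['grip_width'])
snap('side','side8')
a=cv2.imread('pics/side8.png')[185:225,280:330]
cv2.imwrite('pics/d8.png',cv2.resize(a,None,fx=14,fy=14,interpolation=cv2.INTER_CUBIC))
```

```text
[557.32317767 -47.04370758 243.7835835 ] [ 2.09740996 -1.5571263   0.64371564] 17.858136474389507
```

View pics/d8.png

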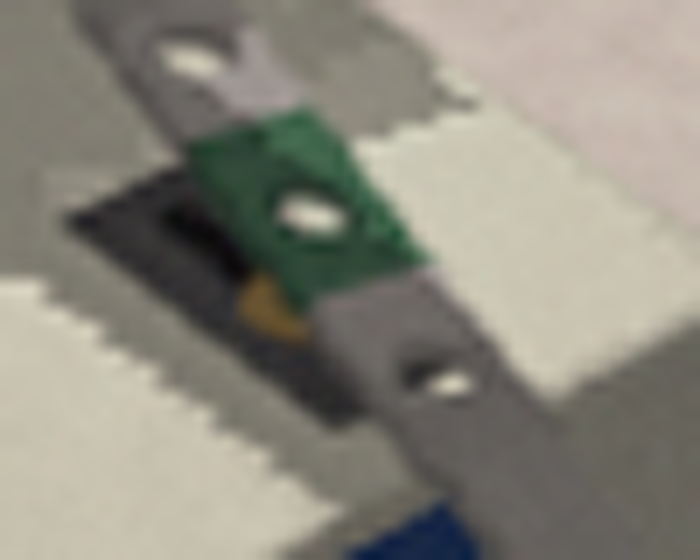

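The hole centre is at px (301.8,199.7), against about (301.6,199.5) predicted for directly above the tip. Lowering gently.

>>> drive_tool([
  {"delta_pos": [0.15,0,-0.03],"turn": 0,"fingers": 1.2},
  {"delta_pos": [0.3,0,-0.07],"turn": 0,"fingers": 1.2},
  {"delta_pos": [0.45,0,-0.1],"turn": 0,"fingers": 1.2},
  {"delta_pos": [0.6,0,-0.13],"turn": 0,"fingers": 1.2},
  {"delta_pos": [0.7,0,-0.15],"turn": 0,"fingers": 1.2},
  {"delta_pos": [0.7,0,-0.15],"turn": 0,"fingers": 1.2},
])

```text
clock: 8.95
ee_pos: [558.4, -46.1, 236.1]
tcp_rot: [0.127, -0.695, 0.126, 0.696]
ft_force: [-0.0, 4.5, 1.9]
grip_width: 17.9
```

>>> drive_tool([
  {"delta_pos": [0,-0.1,0],"turn": 0,"fingers": 1.2},
  {"delta_pos": [0,-0.1,0],"turn": 0,"fingers": 1.2},
  {"delta_pos": [0,-0.1,0],"turn": 0,"fingers": 1.2},
])

```text
clock: 9.25
ee_pos: [558.5, -45.9, 236.1]
tcp_rot: [0.127, -0.695, 0.127, 0.696]
ft_force: [-2.2, 3.2, 1.9]
grip_width: 17.8
```

>>> drive_tool([
  {"delta_pos": [0,-0.1,0],"turn": 0,"fingers": 1.2},
  {"delta_pos": [0,-0.1,0],"turn": 0,"fingers": 1.2},
  {"delta_pos": [0,-0.1,0],"turn": 0,"fingers": 1.2},
])

```text
clock: 9.55
ee_pos: [558.9, -45.5, 236.0]
tcp_rot: [0.127, -0.695, 0.127, 0.696]
ft_force: [-2.7, 1.5, 1.1]
grip_width: 17.9
```

Run:
```python
from h import *
snap('side','side9')
o=env.observe();print(o['ee_pos'],o['ft_force'],o['grip_width'])
a=cv2.imread('pics/side9.png')[175:225,270:330]
cv2.imwrite('pics/d9.png',cv2.resize(a,None,fx=12,fy=12,interpolation=cv2.INTER_CUBIC))
```

```text
[558.91567876 -45.47791851 236.01771924] [-3.62268094  2.19948914  1.78871446] 17.375517118731768
```

View pics/d9.png

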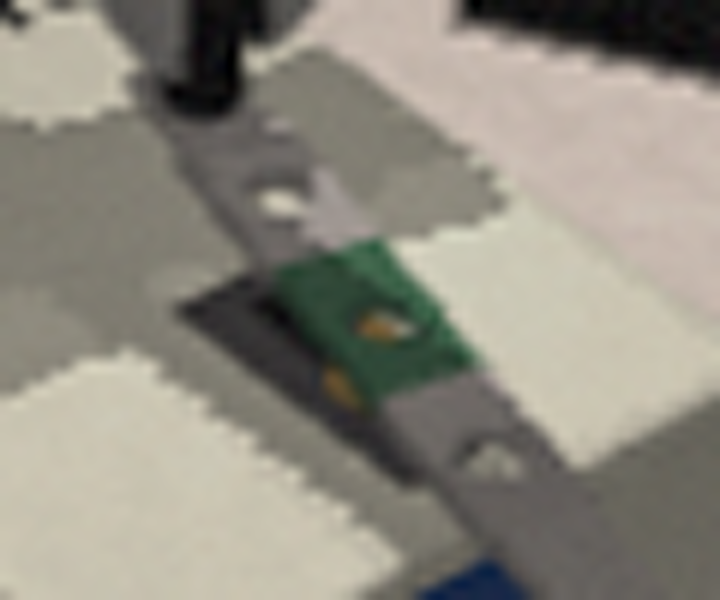

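>>> drive_tool([
  {"delta_pos": [0,0,0],"turn": 0,"fingers": 1.2},
  {"delta_pos": [0,0,0],"turn": 0,"fingers": 1.2},
  {"delta_pos": [0,0,0],"turn": 0,"fingers": 1.2},
  {"delta_pos": [0,0,0],"turn": 0,"fingers": 1.2},
])

```text
clock: 10.0
ee_pos: [559.1, -45.4, 236.1]
tcp_rot: [0.127, -0.695, 0.127, 0.696]
ft_force: [-5.1, 1.9, -0.7]
grip_width: 17.6
```

>>> drive_tool([
  {"delta_pos": [0,0,0.1],"turn": 0,"fingers": 1.2},
  {"delta_pos": [0,0,0.1],"turn": 0,"fingers": 1.2},
  {"delta_pos": [0,0,0.1],"turn": 0,"fingers": 1.2},
  {"delta_pos": [0,0,0.1],"turn": 0,"fingers": 1.2},
])

```text
clock: 10.4
ee_pos: [558.9, -45.2, 236.5]
tcp_rot: [-0.127, 0.696, -0.127, -0.695]
ft_force: [-0.5, 0.3, -1.1]
grip_width: 17.9
```

>>> drive_tool([
  {"delta_pos": [0,0,0.1],"turn": 0,"fingers": 1.2},
  {"delta_pos": [0,0,0.1],"turn": 0,"fingers": 1.2},
  {"delta_pos": [0,0,0.1],"turn": 0,"fingers": 1.2},
  {"delta_pos": [0,0,0.1],"turn": 0,"fingers": 1.2},
])

```text
clock: 10.8
ee_pos: [558.5, -45.0, 237.0]
tcp_rot: [-0.127, 0.697, -0.127, -0.695]
ft_force: [1.5, -0.9, -0.2]
grip_width: 18.0
```

>>> drive_tool([
  {"delta_pos": [0.15,0,-0.02],"turn": 0,"fingers": 1.2},
  {"delta_pos": [0.3,0,-0.03],"turn": 0,"fingers": 1.2},
  {"delta_pos": [0.3,0,-0.03],"turn": 0,"fingers": 1.2},
])

```text
clock: 11.1
ee_pos: [558.0, -44.9, 233.2]
tcp_rot: [-0.127, 0.696, -0.127, -0.696]
ft_force: [2.6, -0.6, 0.0]
grip_width: 17.5
```

>>> drive_tool([
  {"delta_pos": [0.15,0,-0.02],"turn": 0,"fingers": 1.2},
  {"delta_pos": [0.3,0,-0.04],"turn": 0,"fingers": 1.2},
  {"delta_pos": [0.4,0,-0.06],"turn": 0,"fingers": 1.2},
  {"delta_pos": [0.4,0,-0.06],"turn": 0,"fingers": 1.2},
])

```text
clock: 11.5
ee_pos: [558.4, -45.0, 229.2]
tcp_rot: [0.127, -0.696, 0.127, 0.696]
ft_force: [1.7, -0.0, 0.8]
grip_width: 17.6
```

Run:
```python
from h import *
snap('side','side10')
o=env.observe();print(o['ee_pos'],o['ft_force'],o['grip_width'])
a=cv2.imread('pics/side10.png')[165:245,255:355]
cv2.imwrite('pics/d10.png',cv2.resize(a,None,fx=8,fy=7,interpolation=cv2.INTER_CUBIC))
```

```text
[558.34537836 -44.95476967 229.28484063] [ 2.29873462 -1.5215819   0.574577  ] 17.73097046046569
```

View pics/d10.png

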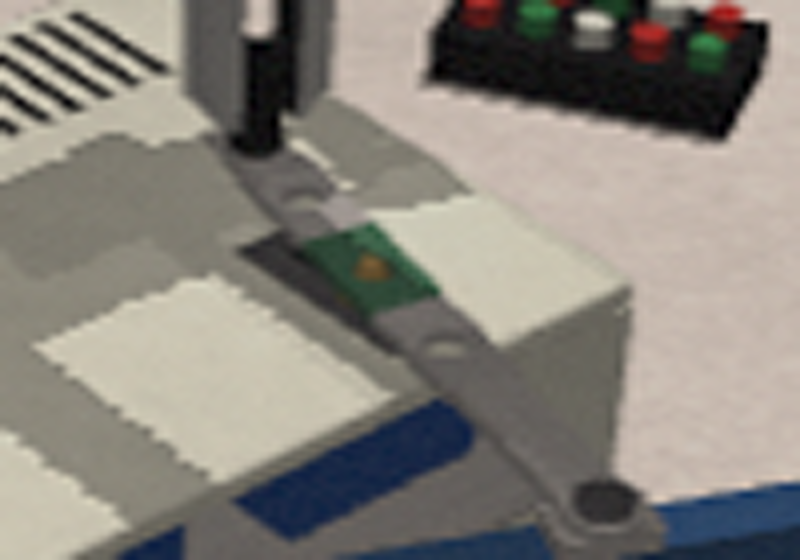

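The brass tip now shows inside the green hole at about (372,268) in the zoom, and the forces are small. Lowering the last 7 mm.

>>> drive_tool([
  {"delta_pos": [0.15,0,-0.02],"turn": 0,"fingers": 1.2},
  {"delta_pos": [0.3,0,-0.04],"turn": 0,"fingers": 1.2},
  {"delta_pos": [0.4,0,-0.05],"turn": 0,"fingers": 1.2},
  {"delta_pos": [0.4,0,-0.05],"turn": 0,"fingers": 1.2},
])

```text
clock: 11.95
ee_pos: [558.8, -45.1, 225.2]
tcp_rot: [0.127, -0.696, 0.127, 0.696]
ft_force: [3.0, -1.3, 0.2]
grip_width: 17.8
```

>>> drive_tool([
  {"delta_pos": [0.1,0,-0.01],"turn": 0,"fingers": 1.2},
  {"delta_pos": [0.2,0,-0.02],"turn": 0,"fingers": 1.2},
  {"delta_pos": [0.2,0,-0.02],"turn": 0,"fingers": 1.2},
])

```text
clock: 12.25
ee_pos: [559.1, -45.2, 223.4]
tcp_rot: [-0.127, 0.696, -0.127, -0.696]
ft_force: [2.6, -0.8, 0.6]
grip_width: 17.8
```

>>> drive_tool([
  {"delta_pos": [0.1,0,0],"turn": 0,"fingers": 1.2},
  {"delta_pos": [0.1,0,0],"turn": 0,"fingers": 1.2},
  {"delta_pos": [0.1,0,0],"turn": 0,"fingers": 1.2},
])

```text
clock: 12.55
ee_pos: [559.2, -45.2, 222.7]
tcp_rot: [-0.127, 0.696, -0.127, -0.695]
ft_force: [2.4, -0.3, 0.9]
grip_width: 17.9
```

>>> drive_tool([
  {"delta_pos": [0.1,0,0],"turn": 0,"fingers": 1.2},
  {"delta_pos": [0.1,0,0],"turn": 0,"fingers": 1.2},
  {"delta_pos": [0.1,0,0],"turn": 0,"fingers": 1.2},
])

```text
clock: 12.85
ee_pos: [559.2, -45.2, 221.7]
tcp_rot: [-0.127, 0.696, -0.127, -0.696]
ft_force: [2.3, -1.8, 1.0]
grip_width: 17.6
```

Run:
```python
from h import *
snap('side','side11')
o=env.observe();print(o['ee_pos'],o['ft_force'],o['grip_width'])
a=cv2.imread('pics/side11.png')[165:245,255:355]
cv2.imwrite('pics/d11.png',cv2.resize(a,None,fx=8,fy=7,interpolation=cv2.INTER_CUBIC))
```

```text
[559.18002345 -45.20069818 221.65839698] [ 1.87746169 -0.38263937  1.36860851] 17.92891536769988
```

View pics/d11.png

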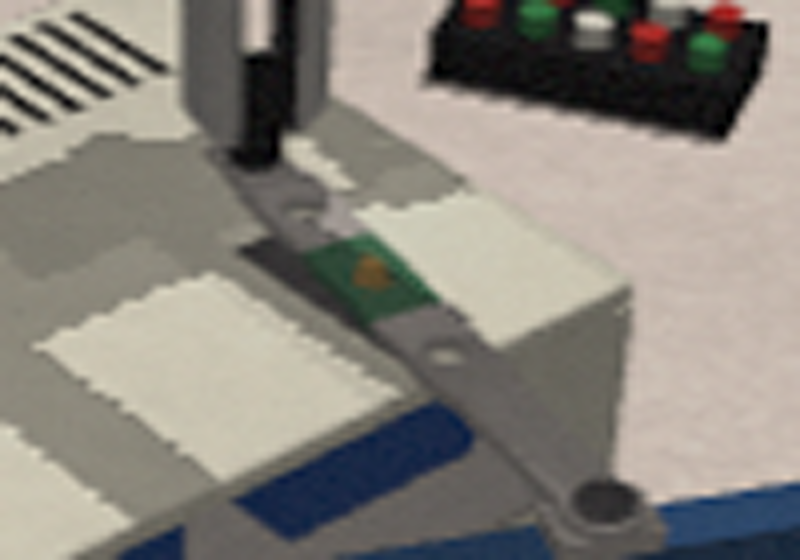

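>>> drive_tool([
  {"delta_pos": [0.1,0,0],"turn": 0,"fingers": 1.2},
  {"delta_pos": [0.1,0,0],"turn": 0,"fingers": 1.2},
  {"delta_pos": [0.1,0,0],"turn": 0,"fingers": 1.2},
])

```text
clock: 13.2
ee_pos: [559.2, -45.2, 220.6]
tcp_rot: [-0.127, 0.696, -0.127, -0.696]
ft_force: [2.7, -1.0, 2.5]
grip_width: 17.9
```

>>> drive_tool([
  {"delta_pos": [0.1,0,0],"turn": 0,"fingers": 1.2},
  {"delta_pos": [0.1,0,0],"turn": 0,"fingers": 1.2},
  {"delta_pos": [0.1,0,0],"turn": 0,"fingers": 1.2},
])

```text
clock: 13.5
ee_pos: [559.2, -45.2, 219.7]
tcp_rot: [-0.127, 0.696, -0.127, -0.696]
ft_force: [2.4, -0.4, 2.9]
grip_width: 17.6
```

Run:
```python
from h import *
f=snap('side','side12'); g=snap('scene','scene12')
o=env.observe();print(o['ee_pos'],o['ft_force'],o['torque'])
a=cv2.imread('pics/side12.png')[165:245,255:355]
cv2.imwrite('pics/d12.png',cv2.resize(a,None,fx=8,fy=7,interpolation=cv2.INTER_CUBIC))
def proj(f,p):
    q=np.linalg.inv(f['pose'])@np.r_[p,1]; K=f['mtx']; return np.array([K[0,0]*q[0]/-q[2]+K[0,2],K[1,1]*-q[1]/-q[2]+K[1,2]])
peg=c2w([-77,-60]); 
from scipy.optimize import brentq
t=brentq(lambda t:np.hypot(*(pivot(t)-peg))-126,.2,.6); P=pivot(t); u=(peg-P)/126; print('t',t)
for L in (0,.02,.04):
    print(L,[ ((proj(f,[*(P+u*(r*np.cos(L)-3*np.sin(L))),PZ+r*np.sin(L)+3*np.cos(L)])-[255,165]+.5)*[8,7]-.5).round(0).tolist() for r in (84,126,168,200)])
```

```text
[559.14511478 -45.16767109 219.59688837] [ 2.28144071 -0.79710853  3.72808445] [-0.02773191 -0.33798103  0.01457121]
t 0.415393974227137
0 [[452.0, 349.0], [377.0, 278.0], [305.0, 209.0], [253.0, 160.0]]
0.02 [[453.0, 346.0], [377.0, 272.0], [305.0, 202.0], [253.0, 151.0]]
0.04 [[453.0, 342.0], [378.0, 266.0], [306.0, 194.0], [254.0, 142.0]]
```

View pics/d12.png

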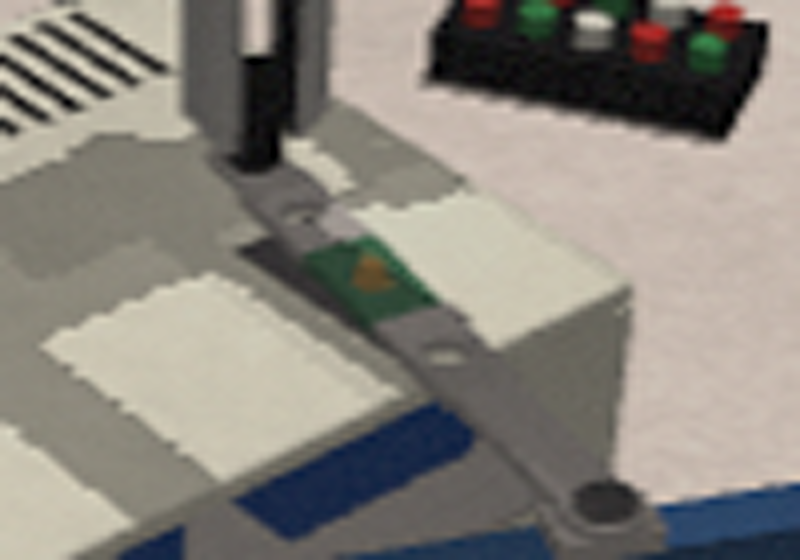

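The stay is level: the near and far holes at (446,354) and (302,214) have the slope predicted for lift 0, and the downward force is rising against its rest. Letting go and withdrawing.

>>> drive_tool([
  {"delta_pos": [0,0,0],"turn": 0,"fingers": 1.9},
  {"delta_pos": [0,0,0],"turn": 0,"fingers": 2.4},
  {"delta_pos": [0,0,0],"turn": 0,"fingers": 3.2},
  {"delta_pos": [0,0,0],"turn": 0,"fingers": 4},
  {"delta_pos": [0,0,0],"turn": 0,"fingers": 4},
])

```text
clock: 14.1
ee_pos: [558.8, -45.1, 219.1]
tcp_rot: [0.127, -0.695, 0.127, 0.696]
ft_force: [-0.8, 0.4, -0.2]
grip_width: 39.6
```

Run:
```python
from h import *
snap('side','side13')
o=env.observe();print(o['ee_pos'],o['ft_force'],o['grip_width'])
a=cv2.imread('pics/side13.png')[165:245,255:355]
cv2.imwrite('pics/d13.png',cv2.resize(a,None,fx=8,fy=7,interpolation=cv2.INTER_CUBIC))
```

```text
[558.91732457 -45.14305921 219.22903563] [ 0.02460287  0.1068407  -0.44030972] 39.7264756163559
```

View pics/d13.png

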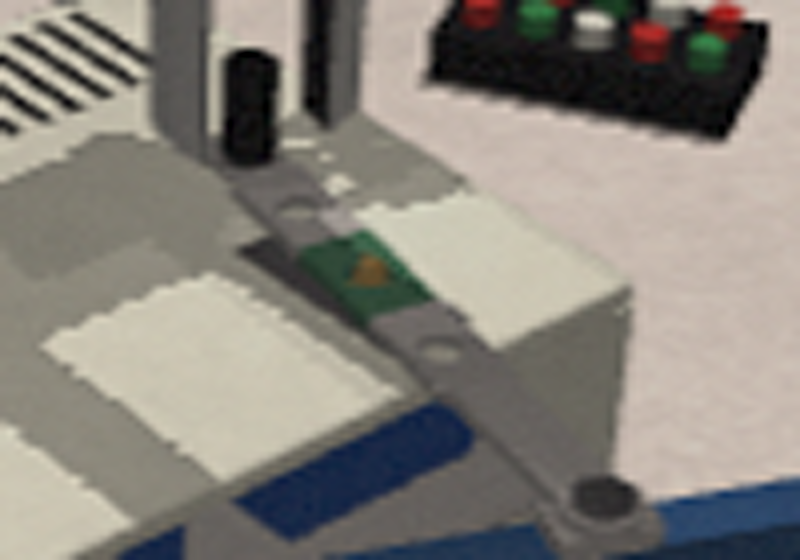

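```bash
cat > lev.py <<'E'
from h import *
import sys
def proj(f,p):
    q=np.linalg.inv(f['pose'])@np.r_[p,1]; K=f['mtx']; return np.array([K[0,0]*q[0]/-q[2]+K[0,2],K[1,1]*-q[1]/-q[2]+K[1,2]])
f=dict(np.load('pics/side13.npz'))
# knob: dark blob extents
im=f['image'].astype(int); m=(im.max(2)<45)
r=m[160:200,280:293]; v,u=np.nonzero(r); print('knob13 rows',v.min()+160,v.max()+160,'cols',u.min()+280,u.max()+280)
f0=dict(np.load('pics/side0.npz')); m0=(f0['image'].max(2)<45)[200:232,215:235]; v,u=np.nonzero(m0); print('knob0',v.min()+200,v.max()+200,u.min()+215,u.max()+215)
K0=[573.3,146.2]
print('proj0 top/bot',proj(f0,[*K0,250]),proj(f0,[*K0,210]))
peg=c2w([-77,-60]); P=pivot(.41)
from scipy.optimize import brentq
t=brentq(lambda t:np.hypot(*(pivot(t)-peg))-124.5,.2,.6);P=pivot(t);u=(peg-P)/np.hypot(*(peg-P))
for L in (0,.015,.03,.05):
    g=lambda x,z:[*(P+u*(x*np.cos(L)-z*np.sin(L))),PZ+x*np.sin(L)+z*np.cos(L)]
    print(L,'t',round(t,3),'top',proj(f,g(200,43)).round(1),'bot',proj(f,g(200,3)).round(1),'holes',[proj(f,g(x,3)).round(1).tolist() for x in (168,126,84,0)])
px=lambda a,b:((a+.5)/8-.5+255,(b+.5)/7-.5+165)
print('meas far,green?,near,cap',[np.round(px(*q),1).tolist() for q in ((299,207),(370,273),(441,350),(606,497))])
E
python3 lev.py
```

```text
knob13 rows 172 188 cols 283 289
knob0 207 224 220 228
proj0 top/bot [223.85219516 208.95129379] [225.10558311 222.71887236]
0 t 0.406 top [286.1 173.8] bot [285.8 187.1] holes [[292.3, 194.2], [301.3, 203.9], [310.8, 214.1], [331.3, 236.3]]
0.015 t 0.406 top [286.3 172.9] bot [285.8 186.1] holes [[292.4, 193.4], [301.4, 203.3], [310.8, 213.7], [331.3, 236.3]]
0.03 t 0.406 top [286.4 172. ] bot [285.9 185.2] holes [[292.4, 192.6], [301.4, 202.7], [310.9, 213.3], [331.3, 236.3]]
0.05 t 0.406 top [286.7 170.9] bot [286.  183.9] holes [[292.5, 191.5], [301.5, 201.9], [310.9, 212.8], [331.3, 236.3]]
meas far,green?,near,cap [[291.9, 194.1], [300.8, 203.6], [309.7, 214.6], [330.3, 235.6]]
```

The knob and holes match lift 0 after release. Withdrawing straight up.

>>> drive_tool([
  {"delta_pos": [-1.5,0,0],"turn": 0,"fingers": 4},
  {"delta_pos": [-3.5,0,0],"turn": 0,"fingers": 4},
  {"delta_pos": [-6,0,0],"turn": 0,"fingers": 4},
  {"delta_pos": [-9,0,0],"turn": 0,"fingers": 4},
  {"delta_pos": [-12,0,0],"turn": 0,"fingers": 4},
  {"delta_pos": [-14,0,0],"turn": 0,"fingers": 4},
  {"delta_pos": [-14,0,0],"turn": 0,"fingers": 4},
])

```text
clock: 14.85
ee_pos: [560.0, -45.3, 364.7]
tcp_rot: [-0.127, 0.699, -0.127, -0.692]
ft_force: [0.0, 0.7, -0.6]
grip_width: 40.0
```

Run:
```python
from h import *
snap('side','side14');snap('scene','scene14')
o=env.observe();print(o['clock'],o['ee_pos'],o['ft_force'],o['grip_width'])
a=cv2.imread('pics/side14.png');b=cv2.imread('pics/scene14.png')
cv2.imwrite('pics/z14.png',np.hstack([cv2.resize(a[155:275,200:330+30],(400,300)),cv2.resize(b[130:280,220:370],(400,300))]))
for n in ('side','scene'):
    d=cv2.absdiff(cv2.imread(f'pics/{n}0.png'),cv2.imread(f'pics/{n}14.png')).max(2); cv2.imwrite(f'pics/{n}diff.png',(d>60).astype('uint8')*255)
```

```text
14.95 [559.23568055 -45.17131726 360.02364004] [ 0.19627992 -0.33212582 -0.56309319] 40.31066390645312
```

View pics/z14.png

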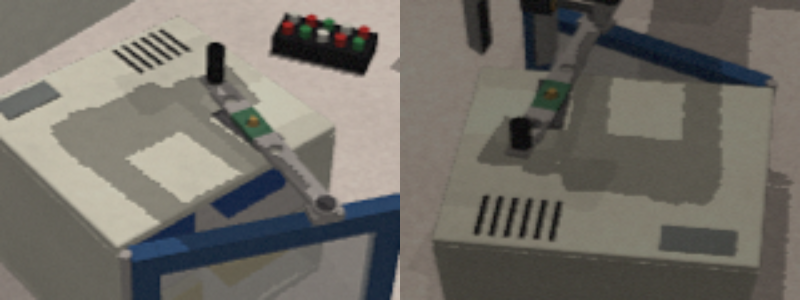

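View pics/scene14.png

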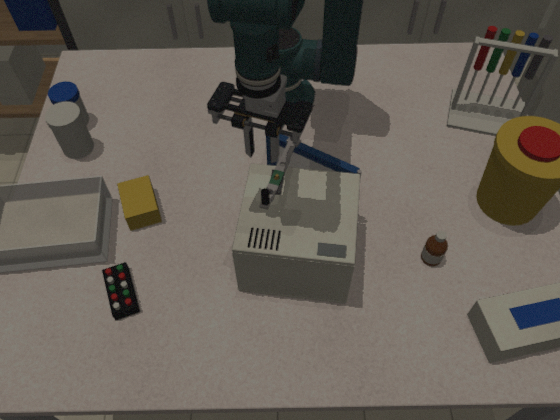

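Both views show the peg through the green hole, the door ajar, the arm clear, and the bottle, box and rack where they were. Handing in.

```bash
python3 -c "
from rig import env
print(env.sign_off())"
```

```text
the job is handed in; nothing more can be done
None
```

The blue door is propped ajar at about 0.41 rad, with the stay's green-banded hole down over the brass peg and the gripper clear. I handed the job in at about 15 s of the 64 s allowed.

- **What I did:** I took the stay by its knob, lifted it, swung it over and opened the door with it. I felt the green hole onto the peg, lowered it to its rest and only then let go and withdrew straight up.
- **Contact:** The hole's edge touched the peg's taper once on the way down, at about 5 N read at the wrist. I shifted 1 to 2 mm and it went down freely. The vertical force at the end of lowering was about 4 N.
- **Last checks:** Both cameras show the peg standing through the green hole. After release, the knob and hole pixels matched a fully level stay, to about 0.01 rad. The wrist force was near zero.
- **Other things on the bench:** By eye, the bottle, tip box and rack are where they started.
- **What disagreed:** At the first contact the side view suggested the hole needed to move the opposite way along the stay from what the force showed. I followed the force. The hole positions also came out about 1 px off my model, which is within the camera calibration.

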